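Pack the sample tray

TASK

Gather the two dropper bottles and the two slim sample vials into the holders in the tray: each dropper bottle in a wide holder of its own and each vial in a narrow holder of its own, upright and fully down on the holder's floor. Leave the flat-capped amber bottle and the squat jar standing where they are.

Things in the scene. Friction and masses are not known exactly. Their poses are not given: they have to be found in the camera images.
- dropper_bottle_a: Amber glass dropper bottle with a red rubber teat pointing up, 36 mm across, 106 mm high, loose, standing upright. Round straight body in the lower half, teat and neck narrow above. Origin: centre of its underside; z up. Grasp round the body, 30 to 42 mm above the underside. The two dropper bottles are alike.
- dropper_bottle_b: Amber glass dropper bottle with a red rubber teat pointing up, 36 mm across, 106 mm high, loose, standing upright. Round straight body in the lower half, teat and neck narrow above. Origin: centre of its underside; z up. Grasp round the body, 30 to 42 mm above the underside. The two dropper bottles are alike.
- vial_a: Slim clear sample vial with a black screw cap, a straight cylinder 21 mm across and 48 mm high, loose, standing upright. Origin: centre of its underside; z up. The two vials are alike.
- vial_b: Slim clear sample vial with a black screw cap, a straight cylinder 21 mm across and 48 mm high, loose, standing upright. Origin: centre of its underside; z up. The two vials are alike.
- flat_cap_bottle: Look-alike, stays where it is: amber bottle with a flat black screw cap and no teat, 36 mm across, 80 mm high, loose, upright. Origin: centre of its underside; z up.
- squat_jar: Look-alike, stays where it is: squat white jar with a flat black cap, 32 mm across, 38 mm high, wider and lower than the vials, loose, upright. Origin: centre of its underside; z up.
- wide_holder_1: Wide: round grey holder, 60 mm across (foot 68 mm), 24 mm high, fixed; open recess 52 mm across, its floor 12 mm above the underside. Origin: centre of underside; z up; x along the tray's short side, y along its long side. 2 wide and 2 narrow ones stand mixed at the corners of 80 x 116 mm (x, y) in a fixed cream tray 171 x 241 mm, walls 31 mm above the table.
- wide_holder_2: Wide: round grey holder, 60 mm across (foot 68 mm), 24 mm high, fixed; open recess 52 mm across, its floor 12 mm above the underside. Origin: centre of underside; z up; x along the tray's short side, y along its long side. 2 wide and 2 narrow ones stand mixed at the corners of 80 x 116 mm (x, y) in a fixed cream tray 171 x 241 mm, walls 31 mm above the table.
- narrow_holder_1: Narrow: round grey holder, 42 mm across (foot 50 mm), 24 mm high, fixed; open recess 34 mm across, its floor 12 mm above the underside. Origin: centre of underside; z up; x along the tray's short side, y along its long side. 2 wide and 2 narrow ones stand mixed at the corners of 80 x 116 mm (x, y) in a fixed cream tray 171 x 241 mm, walls 31 mm above the table.
- narrow_holder_2: Narrow: round grey holder, 42 mm across (foot 50 mm), 24 mm high, fixed; open recess 34 mm across, its floor 12 mm above the underside. Origin: centre of underside; z up; x along the tray's short side, y along its long side. 2 wide and 2 narrow ones stand mixed at the corners of 80 x 116 mm (x, y) in a fixed cream tray 171 x 241 mm, walls 31 mm above the table.

How it is judged:
At the end, for the whole second after the job is handed in: One dropper bottle in each wide holder (within 12 mm of its axis), one vial in each narrow holder (within 10 mm), on the recess floor within 4 mm; these and both look-alikes upright within 0.12 rad and at rest; look-alikes within 20 mm of their starts ((((horizontal distance between dropper_bottle_a and wide_holder_1 below 0.012 m and z of dropper_bottle_a in the frame of wide_holder_1 between 0.008 and 0.016 m) and (horizontal distance between dropper_bottle_b and wide_holder_2 below 0.012 m and z of dropper_bottle_b in the frame of wide_holder_2 between 0.008 and 0.016 m)) or ((horizontal distance between dropper_bottle_a and wide_holder_2 below 0.012 m and z of dropper_bottle_a in the frame of wide_holder_2 between 0.008 and 0.016 m) and (horizontal distance between dropper_bottle_b and wide_holder_1 below 0.012 m and z of dropper_bottle_b in the frame of wide_holder_1 between 0.008 and 0.016 m))) and (((horizontal distance between vial_a and narrow_holder_1 below 0.01 m and z of vial_a in the frame of narrow_holder_1 between 0.008 and 0.016 m) and (horizontal distance between vial_b and narrow_holder_2 below 0.01 m and z of vial_b in the frame of narrow_holder_2 between 0.008 and 0.016 m)) or ((horizontal distance between vial_a and narrow_holder_2 below 0.01 m and z of vial_a in the frame of narrow_holder_2 between 0.008 and 0.016 m) and (horizontal distance between vial_b and narrow_holder_1 below 0.01 m and z of vial_b in the frame of narrow_holder_1 between 0.008 and 0.016 m))) and angle between each of dropper_bottle_a, dropper_bottle_b, vial_a, vial_b, flat_cap_bottle, squat_jar's own z axis and vertical below 0.12 rad and linear speed of each of dropper_bottle_a, dropper_bottle_b, vial_a, vial_b, flat_cap_bottle, squat_jar below 0.02 m/s and distance of each of flat_cap_bottle, squat_jar from where it was at the start of the episode below 0.02 m); the robot touches nothing.
It fails at once if a look-alike was shifted by more than 40 mm or lifted (distance of any of flat_cap_bottle, squat_jar from where it was at the start of the episode above 0.04 m).
It also fails if it takes over 120 s, if anything falls off the work surface, if the arm or the gripper's body presses on something with over 40 N, if the wrist force passes 120 N, or if a joint passes its speed limit or range.

ROBOT

A 6-joint arm with a two-finger parallel gripper is mounted at the origin on the work surface; the furniture and walls round the work are solid. World frame = base frame: x ahead of the robot, y to its left, z up, the work surface at z = 0. Lengths are in m, angles in rad, forces in N, time in s.
With the tool pointing down it reaches from about 0.4 to 0.825 m from the base axis. Payload 7 kg.
Tool frame: the origin (TCP) lies on the centre line of the jaws, within the pads' length; the fingertips stand 19 mm ahead of it and the grasp point (between the pads) is the TCP; z points along the fingers, y is the line along which they close (so a half turn about z gives the same grasp; the last joint's range is limited). The gripper opens to 88 mm and grips with 3 to 60 N. Pads are 19 mm wide; open, the fingers measure 130 mm over their backs; the gripper's body (78 mm by 193 mm) begins 47 mm behind the grasp point.
Start: joints at [1.452, 0.359, 0.012, 0, -1.224, -0.288], TCP at [0.267, 0.62, 0.246] pointing down, gripper open.
Joint ranges: [-3.07, 3.07], [-1.43, 2.12], [-1.02, 1.25], [-3.03, 1.67], [-3.05, -0], [-3.03, 3.03]. Speed limits (rad/s): [2.39, 2.39, 3.01, 3.14, 3.14, 3.14].

INTERFACE

Orientations are given as [roll, pitch, yaw] about the fixed x, y, z axes, in that order (R = Rz(yaw) Ry(pitch) Rx(roll)).
In Python, from station import arm, imaging, models gives the robot as it stands.
- The arm moves only by the tool play_rows, never from a script. Its arguments are lists of equal length, an entry for each row: "travel": the shift along the tool's x, y, z in units of 25 mm (1.0 is 25 mm), a list of three; "twist": the turn about the tool's z in units of 0.15 rad (1.0 is 0.15 rad). A call has 1 to 8 rows; each row shifts and turns the commanded pose from where the row before left it, along the tool's axes as they then stand; what a row does not reach is not made up. A row lasts 1/8 s, in which the tool goes at most 62.5 mm and 10.7 degrees, less where a joint would pass 70% of its speed; a pose out of reach is approached as far as the arm can. A call with a number of a shift or a turn outside -1 to 1 is refused whole. A call with a gripper value outside its range is refused whole. "fingers" is the opening, from 0 (shut) to 1 (fully open), set as the call begins (left out, the last holds). The fingers move at their own pace and stop on an object; "newtons" is the grip in N (left out, the last holds). Time passes only in rows, so rows that do not move let the fingers close. It gives the time, the measured TCP pose, the force, the opening and the grip force at its end, in the units of the state.
- arm.get_state(): the state, without advancing time (a new reading comes with each control period).
- imaging.grab_frame(name): name is "side" or "top"; returns a dict with "pixels" (420x560x3 uint8, red, green, blue), "fx", "fy", "cx", "cy" (pixels), "R" (3x3) and "t" (3): a world point X has camera coordinates R X + t. Camera axes: x right, y down, z forward; pixel columns grow to the right and rows downward; lengths in m; the calibration is good to about 2 mm. A picture is of the moment at which its call begins. There is no depth.
- arm.job_done(): hands the job in; it is judged then, once.
Trained networks look in the newest picture that a camera, given by its name, has taken for a name from the list of things; names that differ only in an ending like _2 or _b are one class to them, and where a whole thing is asked for, a point or a joint stands for the part that bears it (a point fixed in the world has none). Each returns a list of dicts, best first, with "confidence" (0 to 1); they miss things now and then, are a little off and sometimes report something else, mostly with a low value. They report only what shows in the picture. A call takes as long as a camera call.
- models.boxes_of(name, camera): "extent" ([centre column, centre row, width, height] in pixels, round what is visible of it).
- models.silhouettes(name, camera): "pixels" (420x560 bool, what is visible of it) and "extent" ([centre column, centre row, width, height] in pixels, round what is visible of it).
The state is a dict: "t": time; "q": joint angles; "qd": joint speeds; "joint_efforts": joint torques, N m; "eef_pos": TCP position; "ee_rot": TCP orientation; "force": force on the tool from outside, world axes, zero at the start; "moment": the same for the moment, N m; "width": finger opening in m; "gripper_force": force on a finger pad.
Only numpy, scipy, OpenCV 4.12 (cv2) and the standard library are available. Lean on these libraries where they do the work, as an engineer would, in place of code of your own. Each camera call takes 0.05 s, during which the arm holds its last target. There are 200 camera calls.

## Working session

There is one attempt and no reset: what is moved stays moved. The work goes in short steps, Python scripts to look and compute and a tool call to move; the robot and the scene stay as the last step left them, time stands still between calls to the robot, and variables do not carry over. Pictures are saved under pics/ and viewed, at most 14 in all, crops included, and the job is handed in when it is done.

Besides the shell and the picture viewer there is one more tool, called in YAML: its name, and indented under it one key for each argument. play_rows: Moves the arm, as the interface text tells. Shifts and turns lie within -1 to 1; 1 stands for 25 mm of shift or 0.15 rad of turn. Its arguments: {"type":"object","properties":{"travel":{"type":"array","items":{"type":"array","items":{"type":"number"}}},"twist":{"type":"array","items":{"type":"number"}},"fingers":{"type":"number"},"newtons":{"type":"number"}},"required":["travel","twist"]}

```bash
mkdir -p pics; cat > h.py <<'E'
import numpy as np, cv2
from station import arm, imaging, models
def ray(f,u,v,z):
    R=np.array(f["R"]);t=np.array(f["t"]);d=R.T@np.array([(u-f["cx"])/f["fx"],(v-f["cy"])/f["fy"],1]);c=-R.T@t
    return c+d*(z-c[2])/d[2]
def proj(f,X):
    p=np.array(f["R"])@np.array(X)+np.array(f["t"]);return np.array([f["fx"]*p[0]/p[2]+f["cx"],f["fy"]*p[1]/p[2]+f["cy"]])
def save(f,n): cv2.imwrite("pics/"+n+".png",cv2.cvtColor(f["pixels"],cv2.COLOR_RGB2BGR))
E
python3 - <<'E'
from h import *
for c in ["top","side"]:
    f=imaging.grab_frame(c);save(f,c+"0");R=np.array(f["R"]);print(c,"cam",(-R.T@np.array(f["t"])).round(3),"fwd",R[2].round(2))
    for n in ["dropper_bottle_a","vial_a","flat_cap_bottle","squat_jar","wide_holder_1","narrow_holder_1"]:
        for b in models.boxes_of(n,c): print(c,n,round(b["confidence"],2),np.round(b["extent"],1))
s=arm.get_state();print(s["eef_pos"],s["ee_rot"],s["width"],s["t"])
E
```

```text
top cam [ 0.448 -0.002  1.012] fwd [ 0.11 -0.   -0.99]
top dropper_bottle_a 0.66 [184.7 249.1  21.2  20.6]
top dropper_bottle_a 0.61 [201.9 176.4  15.9  13.9]
top dropper_bottle_a 0.53 [249.4 255.5  18.   18.3]
top vial_a 0.55 [259.2 192.7  11.8  12.7]
top vial_a 0.49 [132.  259.4  13.2  11.1]
top vial_a 0.26 [397.7 243.2  32.2  30.7]
top flat_cap_bottle 0.61 [130.9 183.9  22.2  19.9]
top flat_cap_bottle 0.34 [343.9 210.1  33.5  30.5]
top squat_jar 0.5 [201.6 175.5  14.8  15.4]
top wide_holder_1 0.79 [396.7 241.4  34.8  31. ]
top wide_holder_1 0.74 [341.8 208.4  26.9  30.6]
top wide_holder_1 0.44 [393.  208.4  23.   18.1]
top narrow_holder_1 0.97 [393.5 205.   24.2  18.2]
top narrow_holder_1 0.87 [342.9 243.3  22.1  20.5]
side cam [0.518 1.05  0.77 ] fwd [ 0.03 -0.83 -0.56]
side dropper_bottle_a 0.87 [328.9 223.9  10.6  38.4]
side dropper_bottle_a 0.84 [322.1 257.   19.3  46. ]
side vial_a 0.73 [334.5 308.4  11.3  28.5]
side vial_a 0.45 [270.6 222.5   6.2  16.4]
side squat_jar 0.78 [254.  257.1  16.6  22.4]
side wide_holder_1 0.69 [312.8 167.6  16.2  17.2]
side wide_holder_1 0.57 [285.1 187.8  19.4  14.8]
side wide_holder_1 0.27 [327.2 222.5  17.3  42.2]
side narrow_holder_1 0.66 [317.1 186.8  19.9   9.9]
side narrow_holder_1 0.6 [285.1 168.3  17.8  12.2]
[0.26711617 0.61986233 0.24559231] [-3.14156801e+00 -1.61416910e-05 -4.06806062e-01] 0.08754975215105973 0.7
```

View pics/top0.png

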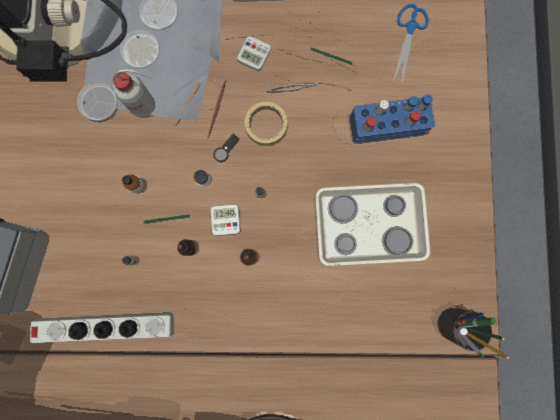

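View pics/side0.png

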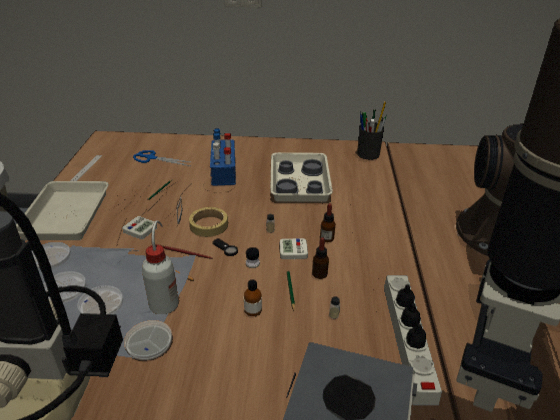

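```bash
cat >> h.py <<'E'
from scipy.optimize import least_squares
def cyl(x,y,prof):
    a=np.linspace(0,2*np.pi,32);return np.array([[x+r*np.cos(t),y+r*np.sin(t),z] for r,z in prof for t in a])
def hbox(f,x,y,prof):
    p=np.array([proj(f,X) for X in cyl(x,y,prof)]);return np.array([p[:,0].min()+p[:,0].max(),p[:,1].min()+p[:,1].max()])/2
def fit(obs,prof,x0): # obs: list of (frame,u,v)
    g=lambda q:np.concatenate([hbox(f,q[0],q[1],prof)-[u,v] for f,u,v in obs])
    s=least_squares(g,x0,diff_step=1e-4);return s.x,s.fun
P=dict(drop=[(.018,0),(.018,.055),(.006,.106)],vial=[(.0105,0),(.0105,.048)],flat=[(.018,0),(.018,.055),(.012,.08)],jar=[(.016,0),(.016,.038)])
E
python3 - <<'E'
from h import *
ft=imaging.grab_frame("top");fs=imaging.grab_frame("side");print(ft["fx"],fs["fx"])
for n,k,top in [("dropA","drop",(186.5,248)),("dropB","drop",(249,256.5)),("vialA","vial",(260,192.5)),("vialB","vial",(129,260)),("flat","flat",(133,184)),("jar","jar",(202,177))]:
    full={"drop":"dropper_bottle_a","vial":"vial_a","flat":"flat_cap_bottle","jar":"squat_jar"}[k]
    def near(c,uv):
        L=[b for b in models.silhouettes(full,c) if np.hypot(b["extent"][0]-uv[0],b["extent"][1]-uv[1])<9]
        return L[0]["extent"] if L else None
    et=near("top",top); 
    x0=ray(ft,*(et[:2] if et is not None else top),.03)[:2]
    pred=hbox(fs,*x0,P[k]); es=near("side",pred)
    print(n,"top",None if et is None else np.round(et,1),"pred side",pred.round(1),"side",None if es is None else np.round(es,1))
    for lab,obs in (("T",[(ft,*et[:2])] if et is not None else [(ft,*top)]),("S",[(fs,*es[:2])] if es is not None else [])):
        if obs: print("  ",lab,fit(obs,P[k],x0)[0].round(4))
for n in ["wide_holder_1","narrow_holder_1"]:
    for c,f in (("top",ft),("side",fs)):
        for b in models.silhouettes(n,c):
            e=b["extent"]; print(n,c,round(b["confidence"],2),np.round(e,1),ray(f,*e[:2],.02).round(4))
for uv in [(317,187),(425,185),(429,262),(321,265)]: print("tray corner",ray(ft,*uv,.031).round(3))
a=cv2.resize(ft["pixels"][165:280,100:280],None,fx=4,fy=4,interpolation=cv2.INTER_CUBIC);save({"pixels":a},"c1")
b=cv2.resize(ft["pixels"][175:275,305:440],None,fx=5,fy=5,interpolation=cv2.INTER_CUBIC);save({"pixels":b},"c2")
E
```

```text
450.5229772889307 501.41973078678654
dropA top [185.2 248.8  21.3  22.1] pred side [320.7 257.9] side [319.8 256.9  17.5  45.1]
   T [0.4679 0.1891]
   S [0.4704 0.186 ]
dropB top [249.8 258.1  18.5  19.5] pred side [327.6 221.1] side [330.1 222.6  16.2  38.5]
   T [0.4499 0.0484]
   S [0.4439 0.0548]
vialA top [259.2 194.4   7.4  11.9] pred side [271.8 222.8] side [269.2 223.6   7.9  20.6]
   T [0.5902 0.0306]
   S [0.5958 0.0347]
vialB top [130.3 259.4  13.5   9.1] pred side [332.9 304.8] side [334.8 310.8  11.5  28.9]
   T [0.4441 0.3087]
   S [0.4408 0.3239]
flat top [131.3 183.7  21.4  20.7] pred side [252.1 298.3] side [252.5 298.   17.   40.4]
   T [0.6097 0.3115]
   S [0.6091 0.3118]
jar top [202.2 177.7  12.7  17.4] pred side [252.5 256. ] side [253.6 256.   14.2  19.4]
   T [0.627  0.1585]
   S [0.6228 0.1569]
wide_holder_1 top 0.87 [341.4 209.8  33.1  31.4] [ 0.5589 -0.1518  0.02  ]
wide_holder_1 top 0.61 [396.1 240.4  32.2  30.1] [ 0.4926 -0.2722  0.02  ]
wide_holder_1 side 0.84 [312.5 169.7  18.7  18.5] [ 0.4879 -0.2513  0.02  ]
wide_holder_1 side 0.58 [285.6 188.1  23.2  16.2] [ 0.563  -0.1423  0.02  ]
narrow_holder_1 top 0.82 [346.1 243.7  22.2  25.4] [ 0.484  -0.1619  0.02  ]
narrow_holder_1 top 0.79 [393.  204.5  24.3  23.4] [ 0.5722 -0.2667  0.02  ]
narrow_holder_1 top 0.53 [184.8 248.6  19.8  16.9] [0.469  0.1922 0.02  ]
narrow_holder_1 side 0.67 [314.4 186.9  17.1  14.2] [ 0.4822 -0.1548  0.02  ]
narrow_holder_1 side 0.49 [285.4 169.6  17.4  11.7] [ 0.5686 -0.2457  0.02  ]
tray corner [ 0.608 -0.097  0.031]
tray corner [ 0.615 -0.335  0.031]
tray corner [ 0.446 -0.34   0.031]
tray corner [ 0.437 -0.106  0.031]
```

View pics/c1.png

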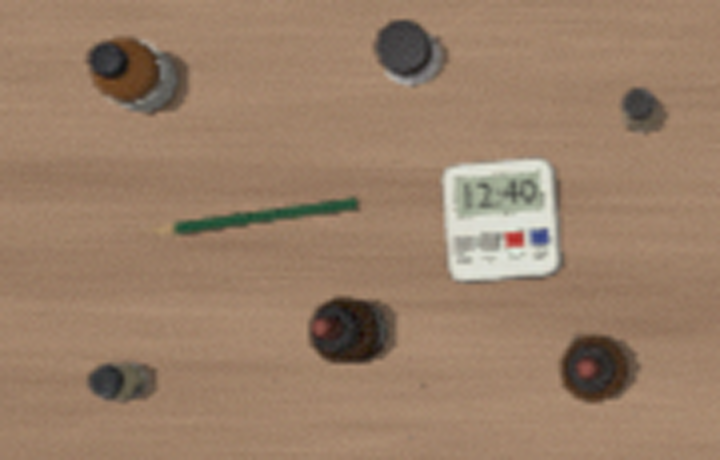

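View pics/c2.png

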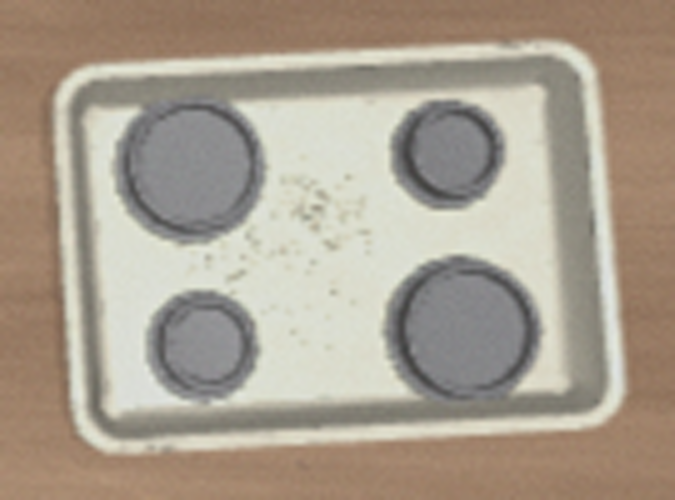

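The top crops show two red-teat droppers (about 180,246 and 247,257), vial caps (about 126,260 and 259,190), and flat bottle and jar with black caps on the upper row. Wide holders are at upper left and lower right of the tray, narrow ones at upper right and lower left.

```bash
python3 - <<'E'
from h import *
ft=imaging.grab_frame("top");fs=imaging.grab_frame("side")
c1=lambda u,v:(100+u/4-.4,165+v/4-.4)
c2=lambda u,v:(305+u/5-.4,175+v/5-.4)
for n,uv,z in [("dA",(322,327),.104),("dB",(588,369),.104),("vA",(638,103),.048),("vB",(106,381),.048),("flat",(107,60),.08),("jar",(405,46),.038)]: print(n,ray(ft,*c1(*uv),z).round(4))
H=[("WL",(191,168)),("NR",(447,154)),("NL",(203,345)),("WR",(463,328))]
pts=np.array([ray(ft,*c2(*uv),.024)[:2] for n,uv in H]);print(pts.round(4))
m=np.array([[40,58],[40,-58],[-40,58],[-40,-58]])/1e3
def g(q):
    c,s=np.cos(q[2]),np.sin(q[2]);return (m@np.array([[c,s],[-s,c]])+q[:2]-pts).ravel()
s=least_squares(g,[.52,-.2,0]);print(s.x.round(4),(s.fun*1e3).round(1));print((pts+s.fun.reshape(4,2)).round(4))
# tray outer corners in crop edges
cs=[ray(ft,*c2(*uv),.031)[:2] for uv in [(55,72),(595,40),(625,425),(78,455)]];print(np.round(cs,3),np.mean(cs,0).round(4))
b=cv2.resize(fs["pixels"][140:330,235:360],None,fx=4,fy=4,interpolation=cv2.INTER_CUBIC)
b=b[:600] if b.shape[0]>600 else b
save({"pixels":cv2.resize(fs["pixels"][145:335,240:350],None,fx=3.15,fy=3.15,interpolation=cv2.INTER_CUBIC)},"c3")
print(imaging.__name__)
E
```

```text
dA [0.4716 0.1853 0.104 ]
dB [0.4522 0.0515 0.104 ]
vA [0.5959 0.0304 0.048 ]
vB [0.4431 0.3104 0.048 ]
flat [0.6102 0.3075 0.08  ]
jar [0.6274 0.1589 0.038 ]
[[ 0.562  -0.1544]
 [ 0.5697 -0.2678]
 [ 0.484  -0.1593]
 [ 0.4928 -0.2735]]
[ 0.5272 -0.2137  0.0711] [ 0.9  1.3  1.5 -1.  -0.9  0.6 -1.5 -0.9]
[[ 0.5629 -0.153 ]
 [ 0.5712 -0.2687]
 [ 0.4831 -0.1587]
 [ 0.4914 -0.2744]]
[[ 0.603 -0.093]
 [ 0.62  -0.332]
 [ 0.451 -0.341]
 [ 0.436 -0.104]] [ 0.5276 -0.2177]Traceback (most recent call last):
  File "<stdin>", line 17, in <module>
AttributeError: 'Imaging' object has no attribute '__name__'. Did you mean: '__ne__'?
```

View pics/c3.png

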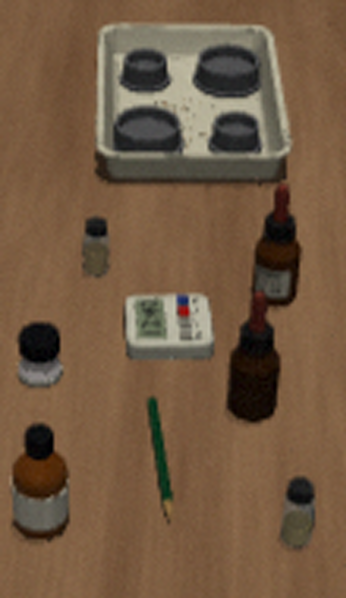

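Side crop agrees: vial caps at about (270,217) and (335,299), teat tips at (322,239) and (330,205), flat bottle and jar to the left.

```bash
cat >> h.py <<'E'
def go(x,y,z,yaw=None):
    "prints shift in tool units from the present pose to the target (turn done first)"
    s=arm.get_state();p=np.array(s["eef_pos"]);w=s["ee_rot"][2];yaw=w if yaw is None else yaw
    c,sn=np.cos(yaw),np.sin(yaw);d=np.array([x,y,z])-p
    print("t",round(s["t"],2),"pos",p.round(4),"yaw",round(w,3),"twist",round((w-yaw)/.15,2),"units",(np.array([c*d[0]+sn*d[1],sn*d[0]-c*d[1],-d[2]])/.025).round(2))
E
python3 - <<'E'
from h import *
fs=imaging.grab_frame("side")
for n,u,v,z in [("vA",96,226,.046),("vB",300,486,.046),("dA",260,298,.103),("dB",283,190,.103)]: print(n,ray(fs,240+u/3.15-.4,145+v/3.15-.4,z).round(4))
go(.443,.313,.12,.071)
E
```

```text
vA [0.5937 0.0338 0.046 ]
vB [0.4418 0.3122 0.046 ]
dA [0.4693 0.1909 0.103 ]
dB [0.4503 0.057  0.103 ]
t 1.75 pos [0.2671 0.6199 0.2456] yaw -0.407 twist -3.19 units [ 6.15 12.74  5.02]
```

play_rows:
  travel:
    - [0,0,0]
    - [0,0,0]
    - [0,0,0]
    - [0,0,0]
  twist: [-0.8,-0.8,-0.8,-0.8]
  fingers: 0.65
  newtons: 12

```text
t: 2.25
eef_pos: [0.2671, 0.6199, 0.2455]
ee_rot: [3.142, -0.0, 0.077]
force: [0.5, 0.5, 0.5]
width: 0.0583
gripper_force: 0.0
```

play_rows:
  travel:
    - [0.5,1,0]
    - [0.5,1,0]
    - [0.5,1,0]
    - [0.5,1,0]
    - [0.5,1,0]
    - [0.5,1,0]
    - [0.5,1,0]
    - [0.5,1,0]
  twist: [0,0,0,0,0,0,0,0]

```text
t: 3.25
eef_pos: [0.3823, 0.4261, 0.2457]
ee_rot: [-3.141, -0.0, 0.073]
force: [0.6, -0.6, 0.6]
width: 0.057
gripper_force: 0.0
```

play_rows:
  travel:
    - [0.5,1,1]
    - [0.5,1,1]
    - [0.5,1,1]
    - [0.5,1,1]
    - [0.1,0.7,1]
    - [0,0,0]
  twist: [0,0,0,0,0,0]

```text
t: 4.0
eef_pos: [0.442, 0.3115, 0.1189]
ee_rot: [3.139, 0.003, 0.071]
force: [1.1, 0.2, -0.1]
width: 0.0569
gripper_force: 0.0
```

```bash
python3 - <<'E'
from h import *
go(.443,.312,.036)
f=imaging.grab_frame("top")
save({"pixels":cv2.resize(f["pixels"][160:300,80:280],None,fx=3,fy=3,interpolation=cv2.INTER_CUBIC)},"m1")
E
```

```text
t 4.0 pos [0.442  0.3115 0.1189] yaw 0.071 twist 0.0 units [ 0.04 -0.02  3.32]
```

play_rows:
  travel:
    - [0,0,1]
    - [0,0,1]
    - [0,0,0.8]
    - [0,0,0.5]
    - [0,0,0]
  twist: [0,0,0,0,0]

```text
t: 4.68
eef_pos: [0.4424, 0.3147, 0.0381]
ee_rot: [3.141, 0.0, 0.074]
force: [0.1, -0.0, 0.6]
width: 0.0571
gripper_force: 0.0
```

play_rows:
  travel:
    - [0,0,0]
    - [0,0,0]
    - [0,0,0]
    - [0,0,0]
    - [0,0,0]
    - [0,0,0]
  twist: [0,0,0,0,0,0]
  fingers: 0

```text
t: 5.42
eef_pos: [0.4425, 0.3144, 0.0383]
ee_rot: [-3.141, -0.0, 0.073]
force: [-0.2, -1.2, 2.5]
width: 0.0208
gripper_force: 12.0
```

play_rows:
  travel:
    - [0,0,-0.5]
    - [0,0,-1]
    - [0,0,-1]
    - [0,0,-1]
    - [0,0,-1]
    - [0,0,0]
  twist: [0,0,0,0,0,0]

```text
t: 6.18
eef_pos: [0.4433, 0.3154, 0.1534]
ee_rot: [-3.138, -0.003, 0.073]
force: [0.5, 0.6, 0.2]
width: 0.0209
gripper_force: 12.0
```

```bash
python3 - <<'E'
from h import *
go(.4831,-.160,.15)
f=imaging.grab_frame("side")
save({"pixels":cv2.resize(f["pixels"][170:350,240:440],None,fx=3,fy=3,interpolation=cv2.INTER_CUBIC)},"m2")
E
```

```text
t 6.17 pos [0.4433 0.3154 0.1534] yaw 0.073 twist 0.0 units [ 0.19 19.08  0.14]
```

View pics/m2.png

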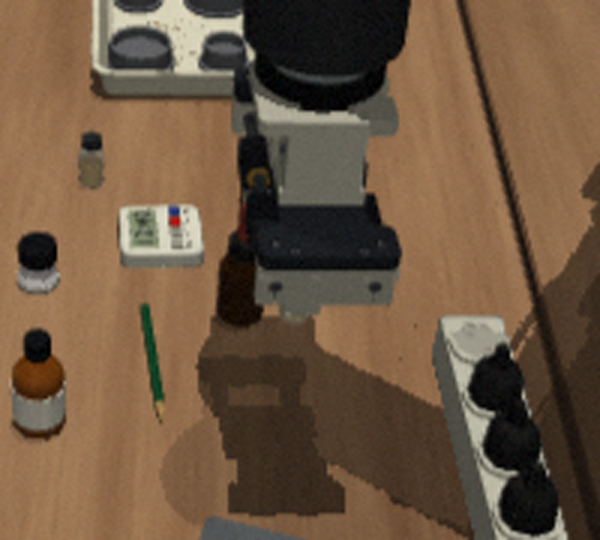

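play_rows:
  travel:
    - [0,0,-1]
    - [0,1,0]
    - [0,1,0]
    - [0,1,0]
    - [0,1,0]
    - [0,1,0]
    - [0,1,0]
    - [0,1,0]
  twist: [0,0,0,0,0,0,0,0]

```text
t: 7.22
eef_pos: [0.4547, 0.1376, 0.1751]
ee_rot: [3.141, 0.001, 0.072]
force: [-0.6, 0.6, -0.8]
width: 0.021
gripper_force: 12.0
```

play_rows:
  travel:
    - [0,1,0]
    - [0,1,0]
    - [0,1,0]
    - [0,1,0]
    - [0,1,0]
    - [0,1,0]
    - [0.1,1,0]
    - [0.1,1,0]
  twist: [0,0,0,0,0,0,0,0]

```text
t: 8.22
eef_pos: [0.4739, -0.0612, 0.1751]
ee_rot: [3.142, 0.001, 0.072]
force: [1.1, 0.9, 0.0]
width: 0.0208
gripper_force: 12.0
```

play_rows:
  travel:
    - [0,1,0]
    - [0,1,0]
    - [0,1,0]
    - [0,1,0]
    - [0,0,1]
    - [0,0,1]
    - [0,0,0]
    - [0,0,0]
  twist: [0,0,0,0,0,0,0,0]

```text
t: 9.22
eef_pos: [0.4821, -0.1595, 0.1262]
ee_rot: [3.141, -0.0, 0.073]
force: [-0.3, -0.2, 0.2]
width: 0.0205
gripper_force: 12.0
```

```bash
python3 - <<'E'
from h import *
go(.4831,-.159,.053)
ft=imaging.grab_frame("top");fs=imaging.grab_frame("side")
for c in ("top","side"):
  for b in models.boxes_of("vial_a",c): print(c,round(b["confidence"],2),np.round(b["extent"],1))
s=cv2.resize(fs["pixels"][130:255,250:375],None,fx=3.2,fy=3.2,interpolation=cv2.INTER_CUBIC)
t=cv2.resize(ft["pixels"][165:290,300:425],None,fx=3.2,fy=3.2,interpolation=cv2.INTER_CUBIC)
save({"pixels":np.hstack([s,t])},"m3")
E
```

```text
t 9.22 pos [ 0.4821 -0.1595  0.1262] yaw 0.073 twist 0.0 units [ 0.04 -0.02  2.93]
side 0.6 [270.4 224.2  10.5  19.1]
```

View pics/m3.png

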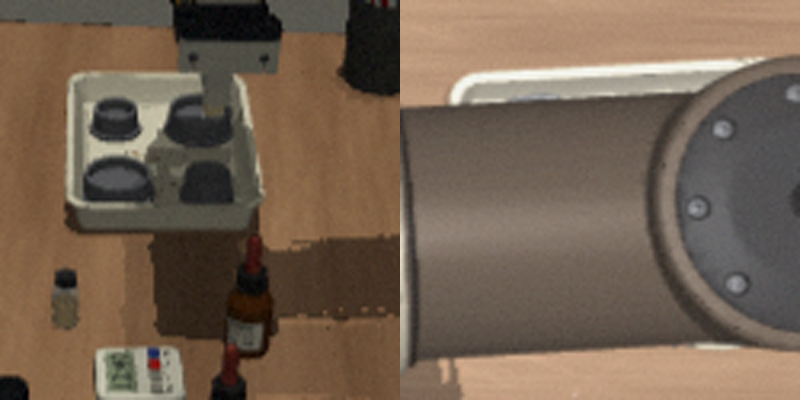

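play_rows:
  travel:
    - [0,0,1]
    - [0,0,1]
    - [0,0,0.5]
    - [0,0,0.2]
    - [0,0,0.1]
    - [0,0,0]
  twist: [0,0,0,0,0,0]

```text
t: 10.18
eef_pos: [0.4825, -0.159, 0.0561]
ee_rot: [3.142, -0.001, 0.073]
force: [-0.4, 0.8, 0.3]
width: 0.0208
gripper_force: 12.0
```

play_rows:
  travel:
    - [0,0,0.1]
    - [0,0,0]
  twist: [0,0]

```text
t: 10.42
eef_pos: [0.4824, -0.159, 0.0533]
ee_rot: [3.142, -0.001, 0.073]
force: [0.5, -0.2, 0.8]
width: 0.0208
gripper_force: 12.0
```

play_rows:
  travel:
    - [0,0,0.1]
    - [0,0,0]
  twist: [0,0]

```text
t: 10.68
eef_pos: [0.4832, -0.159, 0.0518]
ee_rot: [3.141, -0.002, 0.074]
force: [-1.0, 1.5, 11.0]
width: 0.0207
gripper_force: 12.0
```

play_rows:
  travel:
    - [0,0,0]
    - [0,0,0]
    - [0,0,0]
    - [0,0,0]
  twist: [0,0,0,0]
  fingers: 0.6

```text
t: 11.18
eef_pos: [0.482, -0.159, 0.0504]
ee_rot: [-3.142, 0.0, 0.073]
force: [0.3, -0.5, -0.1]
width: 0.0512
gripper_force: 0.0
```

play_rows:
  travel:
    - [0,0,-0.5]
    - [0,0,-1]
    - [0,0,-1]
    - [0,0,-1]
    - [0,0,-1]
    - [0,0,0]
  twist: [0,0,0,0,0,0]

```text
t: 11.92
eef_pos: [0.4835, -0.159, 0.1659]
ee_rot: [3.141, -0.005, 0.074]
force: [-0.3, -0.1, -0.0]
width: 0.0526
gripper_force: 0.0
```

```bash
python3 - <<'E'
from h import *
go(.595,.031,.166)
E
```

```text
t 11.93 pos [ 0.4835 -0.159   0.1659] yaw 0.074 twist 0.0 units [ 5.01 -7.25 -0.  ]
```

play_rows:
  travel:
    - [0.7,-1,0]
    - [0.7,-1,0]
    - [0.7,-1,0]
    - [0.7,-1,0]
    - [0.7,-1,0]
    - [0.7,-1,0]
    - [0.7,-1,0]
    - [0.1,-0.2,0.5]
  twist: [0,0,0,0,0,0,0,0]

```text
t: 12.92
eef_pos: [0.5955, 0.0318, 0.1508]
ee_rot: [-3.141, -0.002, 0.075]
force: [-0.2, -0.3, -0.6]
width: 0.0526
gripper_force: 0.0
```

play_rows:
  travel:
    - [0,0,1]
    - [0,0,1]
    - [0,0,0]
    - [0,0,0]
  twist: [0,0,0,0]

```text
t: 13.42
eef_pos: [0.594, 0.0297, 0.1011]
ee_rot: [3.141, -0.0, 0.073]
force: [0.2, -0.2, 0.4]
width: 0.0529
gripper_force: 0.0
```

```bash
python3 - <<'E'
from h import *
go(.595,.031,.038)
E
```

```text
t 13.43 pos [0.594  0.0297 0.1011] yaw 0.073 twist 0.0 units [ 0.04 -0.05  2.53]
```

play_rows:
  travel:
    - [0,0,1]
    - [0,0,1]
    - [0,0,0.5]
    - [0,0,0]
  twist: [0,0,0,0]

```text
t: 13.92
eef_pos: [0.5936, 0.0296, 0.0381]
ee_rot: [3.141, 0.001, 0.073]
force: [0.3, 0.0, 0.2]
width: 0.0524
gripper_force: 0.0
```

play_rows:
  travel:
    - [0,0,0]
    - [0,0,0]
    - [0,0,0]
    - [0,0,0]
    - [0,0,0]
    - [0,0,0]
  twist: [0,0,0,0,0,0]
  fingers: 0

```text
t: 14.68
eef_pos: [0.5938, 0.0297, 0.0384]
ee_rot: [3.142, -0.0, 0.073]
force: [-1.4, -0.9, 5.2]
width: 0.0201
gripper_force: 12.0
```

play_rows:
  travel:
    - [0,0,-0.5]
    - [0,0,-1]
    - [0,0,-1]
    - [0,0,-1]
    - [0,0,-1]
    - [0,0,0]
  twist: [0,0,0,0,0,0]

```text
t: 15.42
eef_pos: [0.5949, 0.03, 0.1534]
ee_rot: [-3.141, -0.004, 0.073]
force: [-0.3, 0.1, -0.4]
width: 0.0203
gripper_force: 12.0
```

```bash
python3 - <<'E'
from h import *
go(.5705,-.269,.15)
f=imaging.grab_frame("top")
t=cv2.resize(f["pixels"][165:290,240:435],None,fx=4,fy=4,interpolation=cv2.INTER_CUBIC)
save({"pixels":t},"m4")
E
```

```text
t 15.43 pos [0.5949 0.03   0.1534] yaw 0.073 twist 0.0 units [-1.85 11.86  0.14]
```

View pics/m4.png

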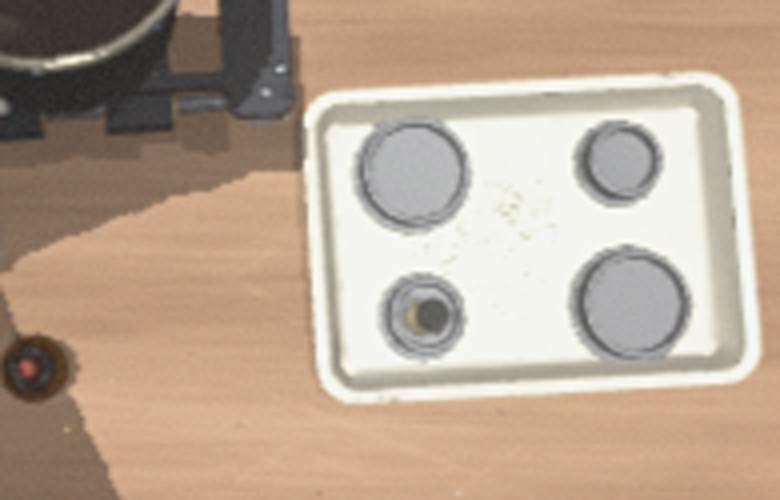

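Picture: the first vial stands in the lower-left narrow holder (cap at about 433,316 in the crop, holder centre 424,318).

play_rows:
  travel:
    - [-0.2,1,0]
    - [-0.2,1,0]
    - [-0.2,1,0]
    - [-0.2,1,0]
    - [-0.2,1,0]
    - [-0.2,1,0]
    - [-0.2,1,0]
    - [-0.2,1,0]
  twist: [0,0,0,0,0,0,0,0]

```text
t: 16.48
eef_pos: [0.5676, -0.1734, 0.1497]
ee_rot: [-3.141, 0.002, 0.073]
force: [0.5, 0.4, -0.4]
width: 0.0208
gripper_force: 12.0
```

play_rows:
  travel:
    - [-0.2,1,0]
    - [-0.1,1,0]
    - [0,1,0]
    - [0,0.9,0]
    - [0,0,1]
    - [0,0,0]
    - [0,0,0]
  twist: [0,0,0,0,0,0,0]

```text
t: 17.35
eef_pos: [0.5682, -0.2705, 0.1259]
ee_rot: [3.141, 0.0, 0.074]
force: [-0.4, 0.8, 0.8]
width: 0.021
gripper_force: 12.0
```

```bash
python3 - <<'E'
from h import *
f=imaging.grab_frame("side")
go(.5705,-.269,.054)
c4=lambda u,v:(240+u/4-.4,165+v/4-.4)
ft=imaging.grab_frame("top")
print("vial",ray(ft,*c4(433,316),.062),"NL",ray(ft,*c4(424,317),.026),"NR",ray(ft,*c4(619,162),.026),"WL",ray(ft,*c4(413,174),.026),"WR",ray(ft,*c4(631,303),.026))
E
```

```text
t 17.4 pos [ 0.5685 -0.2705  0.1263] yaw 0.074 twist 0.0 units [ 0.08 -0.05  2.89]
vial [ 0.48269414 -0.15881265  0.062     ] NL [ 0.48342026 -0.15982753  0.026     ] NR [ 0.57011739 -0.26802342  0.026     ] WL [ 0.56203819 -0.15415623  0.026     ] WR [ 0.49242198 -0.2732951   0.026     ]
```

play_rows:
  travel:
    - [0.1,-0.1,1]
    - [0,0,1]
    - [0,0,0.6]
    - [0,0,0.2]
    - [0,0,0.1]
    - [0,0,0]
  twist: [0,0,0,0,0,0]

```text
t: 18.2
eef_pos: [0.5708, -0.268, 0.0538]
ee_rot: [3.141, -0.001, 0.073]
force: [-0.4, -0.5, 0.6]
width: 0.0209
gripper_force: 12.0
```

play_rows:
  travel:
    - [0,0,0.1]
    - [0,0,0]
  twist: [0,0]

```text
t: 18.45
eef_pos: [0.5714, -0.268, 0.0527]
ee_rot: [3.141, -0.003, 0.074]
force: [-2.2, 2.7, 10.4]
width: 0.0205
gripper_force: 12.0
```

play_rows:
  travel:
    - [0,0,0]
    - [0,0,0]
    - [0,0,0]
    - [0,0,0]
  twist: [0,0,0,0]
  fingers: 0.6

```text
t: 18.95
eef_pos: [0.5702, -0.2678, 0.0504]
ee_rot: [-3.142, 0.0, 0.073]
force: [-0.3, -0.3, 0.3]
width: 0.0511
gripper_force: 0.0
```

play_rows:
  travel:
    - [0,0,-0.5]
    - [0,0,-1]
    - [0,0,-1]
    - [0,0,-1]
    - [0,0,-1]
    - [0,0,-0.6]
    - [0,0,0]
  twist: [0,0,0,0,0,0,0]

```text
t: 19.82
eef_pos: [0.5709, -0.2679, 0.1795]
ee_rot: [3.141, -0.002, 0.073]
force: [-0.6, 0.7, 0.2]
width: 0.0527
gripper_force: 0.0
```

```bash
python3 - <<'E'
from h import *
go(.451,.054,.18)
E
```

```text
t 19.82 pos [ 0.5709 -0.2679  0.1795] yaw 0.073 twist 0.0 units [ -3.84 -13.19  -0.02]
```

play_rows:
  travel:
    - [-0.3,-1,0]
    - [-0.3,-1,0]
    - [-0.3,-1,0]
    - [-0.3,-1,0]
    - [-0.3,-1,0]
    - [-0.3,-1,0]
    - [-0.3,-1,0]
    - [-0.3,-1,0]
  twist: [0,0,0,0,0,0,0,0]
  fingers: 0.85

```text
t: 20.82
eef_pos: [0.4948, -0.072, 0.177]
ee_rot: [3.142, 0.002, 0.073]
force: [-0.1, 0.3, -0.3]
width: 0.0746
gripper_force: 0.0
```

play_rows:
  travel:
    - [-0.3,-1,0]
    - [-0.3,-1,0]
    - [-0.3,-1,0]
    - [-0.3,-1,0]
    - [-0.2,-1,0]
    - [0,-0.2,0]
    - [0,0,0]
    - [0,0,0]
  twist: [0,0,0,0,0,0,0,0]

```text
t: 21.82
eef_pos: [0.4514, 0.0538, 0.1777]
ee_rot: [3.141, 0.001, 0.073]
force: [-0.6, -0.9, -0.3]
width: 0.0748
gripper_force: 0.0
```

```bash
python3 - <<'E'
from h import *
go(.451,.054,.075)
f=imaging.grab_frame("side")
save({"pixels":cv2.resize(f["pixels"][120:300,240:440],None,fx=3,fy=3,interpolation=cv2.INTER_CUBIC)},"m5")
E
```

```text
t 21.82 pos [0.4514 0.0538 0.1777] yaw 0.073 twist 0.0 units [-0.01 -0.01  4.11]
```

View pics/m5.png

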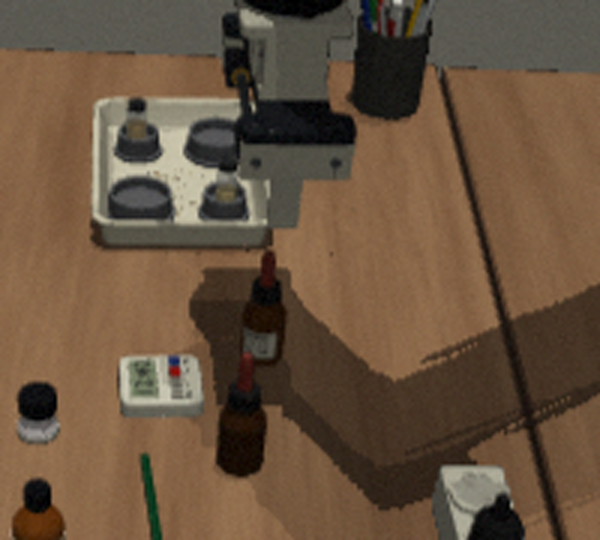

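Both vials stand in the narrow holders. The teat of this dropper is at crop (267,255), the near finger's tip at (284,228); I check the offset.

```bash
python3 - <<'E'
from h import *
f=imaging.grab_frame("side")
for X in [(.4514,.094,.159),(.4514,.0538,.106)]:
    p=proj(f,X);print(X,p.round(1),"crop",((p-[240,120])*3).round(0))
for uv in [(267,255),(267,290)]: print(ray(f,240+uv[0]/3-.3,120+uv[1]/3-.3,.104 if uv[1]<280 else .08))
E
```

```text
(0.4514, 0.094, 0.159) [331.  193.5] crop [273. 221.]
(0.4514, 0.0538, 0.106) [329.  203.1] crop [267. 249.]
[0.45212494 0.05766737 0.104     ]
[0.45089237 0.07174648 0.08      ]
```

play_rows:
  travel:
    - [0,0,1]
    - [0,0,1]
    - [0,0,1]
    - [0,0,1]
    - [0,0,0]
  twist: [0,0,0,0,0]

```text
t: 22.55
eef_pos: [0.4504, 0.0533, 0.0767]
ee_rot: [3.14, 0.004, 0.072]
force: [-0.5, 1.0, -0.0]
width: 0.0747
gripper_force: 0.0
```

play_rows:
  travel:
    - [0,0,0.2]
    - [0,0,0.2]
    - [0,0,0.1]
    - [0,0,0]
  twist: [0,0,0,0]

```text
t: 23.05
eef_pos: [0.4515, 0.0544, 0.0657]
ee_rot: [-3.142, -0.0, 0.073]
force: [0.5, -0.4, -0.5]
width: 0.0747
gripper_force: 0.0
```

play_rows:
  travel:
    - [0,0,0.1]
    - [0,0,0]
  twist: [0,0]

```text
t: 23.3
eef_pos: [0.4514, 0.0543, 0.063]
ee_rot: [3.142, 0.0, 0.073]
force: [0.7, -0.3, 1.3]
width: 0.0746
gripper_force: 0.0
```

play_rows:
  travel:
    - [0,0,0.1]
    - [0,0,0]
  twist: [0,0]

```text
t: 23.55
eef_pos: [0.4513, 0.0543, 0.0604]
ee_rot: [3.141, 0.0, 0.073]
force: [0.3, -0.1, 0.3]
width: 0.0743
gripper_force: 0.0
```

play_rows:
  travel:
    - [0,0,0.08]
    - [0,0,0]
  twist: [0,0]

```text
t: 23.8
eef_pos: [0.4513, 0.0543, 0.0584]
ee_rot: [3.141, 0.0, 0.073]
force: [-0.3, 0.1, 0.8]
width: 0.0746
gripper_force: 0.0
```

play_rows:
  travel:
    - [0,0,0.05]
    - [0,0,0]
  twist: [0,0]

```text
t: 24.05
eef_pos: [0.4514, 0.0543, 0.0572]
ee_rot: [3.142, 0.0, 0.073]
force: [0.2, -0.7, -0.4]
width: 0.0745
gripper_force: 0.0
```

play_rows:
  travel:
    - [0,0,0.06]
    - [0,0,0]
  twist: [0,0]

```text
t: 24.3
eef_pos: [0.4514, 0.0543, 0.0557]
ee_rot: [3.141, 0.0, 0.073]
force: [0.4, 0.2, 1.1]
width: 0.0744
gripper_force: 0.0
```

play_rows:
  travel:
    - [0,0,0.06]
    - [0,0,0]
  twist: [0,0]

```text
t: 24.55
eef_pos: [0.4513, 0.0543, 0.0542]
ee_rot: [3.141, 0.0, 0.073]
force: [0.6, 0.0, 0.1]
width: 0.0745
gripper_force: 0.0
```

play_rows:
  travel:
    - [0,0,0.06]
    - [0,0,0]
  twist: [0,0]

```text
t: 24.8
eef_pos: [0.4514, 0.0543, 0.0527]
ee_rot: [3.142, 0.0, 0.073]
force: [-0.2, 0.1, -0.2]
width: 0.0748
gripper_force: 0.0
```

play_rows:
  travel:
    - [0,0,0.1]
    - [0,0,0.05]
    - [0,0,0]
  twist: [0,0,0]

```text
t: 25.18
eef_pos: [0.4514, 0.0543, 0.0489]
ee_rot: [3.141, 0.0, 0.073]
force: [0.2, 0.6, -0.6]
width: 0.0742
gripper_force: 0.0
```

play_rows:
  travel:
    - [0,0,0.1]
    - [0,0,0.05]
    - [0,0,0]
  twist: [0,0,0]

```text
t: 25.55
eef_pos: [0.4514, 0.0543, 0.0452]
ee_rot: [3.141, 0.0, 0.073]
force: [0.3, 0.6, 0.5]
width: 0.0742
gripper_force: 0.0
```

play_rows:
  travel:
    - [0,0,0.1]
    - [0,0,0.05]
    - [0,0,0]
  twist: [0,0,0]

```text
t: 25.92
eef_pos: [0.4514, 0.0543, 0.0414]
ee_rot: [3.141, 0.0, 0.073]
force: [-0.4, 0.8, 0.2]
width: 0.0746
gripper_force: 0.0
```

play_rows:
  travel:
    - [0,0,0]
    - [0,0,0]
    - [0,0,0]
    - [0,0,0]
    - [0,0,0]
    - [0,0,0]
  twist: [0,0,0,0,0,0]
  fingers: 0
  newtons: 18

```text
t: 26.68
eef_pos: [0.4514, 0.0543, 0.0416]
ee_rot: [3.142, 0.0, 0.073]
force: [-1.1, 0.0, -0.6]
width: 0.0346
gripper_force: 18.0
```

play_rows:
  travel:
    - [0,0,-0.4]
    - [0,0,-0.8]
    - [0,0,-0.8]
    - [0,0,-0.8]
    - [0,0,-0.8]
    - [0,0,-0.8]
    - [0,0,0]
  twist: [0,0,0,0,0,0,0]

```text
t: 27.55
eef_pos: [0.4523, 0.0548, 0.1534]
ee_rot: [-3.14, -0.003, 0.073]
force: [-0.1, -0.1, -0.6]
width: 0.0352
gripper_force: 18.0
```

```bash
python3 - <<'E'
from h import *
go(.492,-.274,.15)
f=imaging.grab_frame("side")
save({"pixels":cv2.resize(f["pixels"][120:300,240:440],None,fx=3,fy=3,interpolation=cv2.INTER_CUBIC)},"m6")
E
```

```text
t 27.55 pos [0.4523 0.0548 0.1534] yaw 0.073 twist 0.0 units [ 0.62 13.23  0.14]
```

View pics/m6.png

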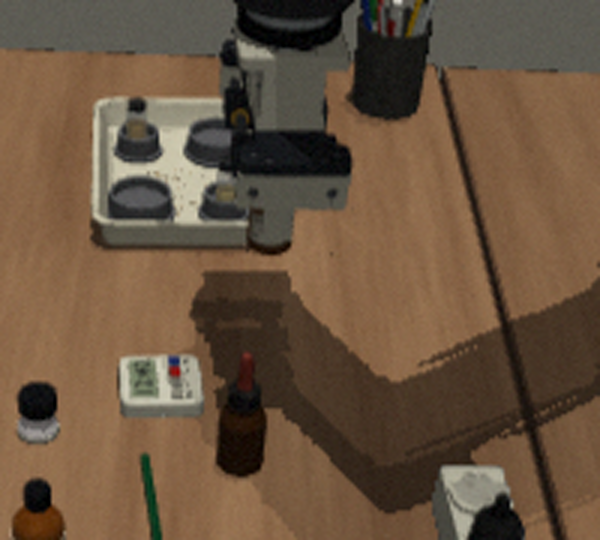

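play_rows:
  travel:
    - [0,1,0]
    - [0,1,0]
    - [0.1,1,0]
    - [0.1,1,0]
    - [0.1,1,0]
    - [0.1,1,0]
    - [0.1,1,0]
    - [0.1,1,0]
  twist: [0,0,0,0,0,0,0,0]

```text
t: 28.6
eef_pos: [0.4805, -0.1448, 0.1506]
ee_rot: [-3.141, 0.002, 0.073]
force: [0.1, -0.7, -1.5]
width: 0.0351
gripper_force: 18.0
```

play_rows:
  travel:
    - [0,1,0]
    - [0,1,0]
    - [0,1,0]
    - [0,1,0]
    - [0,1,0]
    - [0,0.2,0]
    - [0,0,0.5]
    - [0,0,0]
  twist: [0,0,0,0,0,0,0,0]

```text
t: 29.6
eef_pos: [0.4894, -0.2727, 0.1373]
ee_rot: [-3.14, 0.003, 0.073]
force: [-1.0, 0.2, -0.6]
width: 0.0347
gripper_force: 18.0
```

```bash
python3 - <<'E'
from h import *
go(.492,-.274,.057)
E
```

```text
t 29.6 pos [ 0.4894 -0.2727  0.1373] yaw 0.073 twist 0.0 units [0.1  0.06 3.21]
```

play_rows:
  travel:
    - [0.1,0,1]
    - [0,0,1]
    - [0,0,0.8]
    - [0,0,0.3]
    - [0,0,0]
  twist: [0,0,0,0,0]

```text
t: 30.22
eef_pos: [0.493, -0.2731, 0.0614]
ee_rot: [-3.141, 0.001, 0.074]
force: [-0.4, -0.2, -0.6]
width: 0.0347
gripper_force: 18.0
```

play_rows:
  travel:
    - [0,0,0.1]
    - [0,0,0]
  twist: [0,0]

```text
t: 30.48
eef_pos: [0.4933, -0.2735, 0.0596]
ee_rot: [3.141, -0.001, 0.073]
force: [0.0, -0.6, -1.1]
width: 0.0346
gripper_force: 18.0
```

play_rows:
  travel:
    - [0,0,0.1]
    - [0,0,0]
  twist: [0,0]

```text
t: 30.72
eef_pos: [0.4931, -0.2735, 0.0566]
ee_rot: [3.142, -0.0, 0.073]
force: [-0.2, 0.3, -0.9]
width: 0.0349
gripper_force: 18.0
```

play_rows:
  travel:
    - [0,0,0.06]
    - [0,0,0]
  twist: [0,0]

```text
t: 30.98
eef_pos: [0.4932, -0.2736, 0.0565]
ee_rot: [3.141, -0.001, 0.074]
force: [-4.0, 2.8, 13.2]
width: 0.0349
gripper_force: 18.0
```

play_rows:
  travel:
    - [0,0,0]
    - [0,0,0]
    - [0,0,0]
    - [0,0,0]
  twist: [0,0,0,0]
  fingers: 0.7

```text
t: 31.48
eef_pos: [0.493, -0.2735, 0.0549]
ee_rot: [-3.142, 0.0, 0.073]
force: [-0.4, -0.2, -0.2]
width: 0.061
gripper_force: 0.0
```

play_rows:
  travel:
    - [0,0,-0.3]
    - [0,0,-0.8]
    - [0,0,-1]
    - [0,0,-1]
    - [0,0,-1]
    - [0,0,-1]
    - [0,0,-0.4]
    - [0,0,0]
  twist: [0,0,0,0,0,0,0,0]

```text
t: 32.48
eef_pos: [0.4932, -0.2735, 0.193]
ee_rot: [3.141, -0.001, 0.073]
force: [-0.8, 0.7, -0.8]
width: 0.0613
gripper_force: 0.0
```

```bash
python3 - <<'E'
from h import *
go(.4705,.188,.19)
E
```

```text
t 32.48 pos [ 0.4932 -0.2735  0.193 ] yaw 0.073 twist 0.0 units [  0.44 -18.48   0.12]
```

play_rows:
  travel:
    - [0,-1,0]
    - [0,-1,0]
    - [0,-1,0]
    - [0,-1,0]
    - [0,-1,0]
    - [0,-1,0]
    - [0,-1,0]
    - [0,-1,0]
  twist: [0,0,0,0,0,0,0,0]
  fingers: 0.85

```text
t: 33.48
eef_pos: [0.4776, -0.0733, 0.1913]
ee_rot: [3.142, 0.002, 0.073]
force: [-0.1, 0.8, -0.2]
width: 0.0743
gripper_force: 0.0
```

play_rows:
  travel:
    - [0,-1,0]
    - [0,-1,0]
    - [0.1,-1,0]
    - [0.1,-1,0]
    - [0.1,-1,0]
    - [0.1,-1,0]
    - [0,-1,0]
    - [0,-1,0]
  twist: [0,0,0,0,0,0,0,0]

```text
t: 34.48
eef_pos: [0.473, 0.1267, 0.1913]
ee_rot: [3.141, 0.002, 0.073]
force: [-1.1, -0.2, 0.8]
width: 0.0746
gripper_force: 0.0
```

play_rows:
  travel:
    - [0,-1,0]
    - [0,-1,0]
    - [0,-0.5,0]
    - [0,0,0]
    - [0,0,0]
  twist: [0,0,0,0,0]

```text
t: 35.1
eef_pos: [0.469, 0.1878, 0.1922]
ee_rot: [3.141, 0.001, 0.073]
force: [-0.2, -0.4, 0.3]
width: 0.0743
gripper_force: 0.0
```

```bash
python3 - <<'E'
from h import *
go(.4705,.188,.041)
ft=imaging.grab_frame("top");fs=imaging.grab_frame("side")
s=cv2.resize(fs["pixels"][150:275,250:375],None,fx=3.2,fy=3.2,interpolation=cv2.INTER_CUBIC)
t=cv2.resize(ft["pixels"][165:290,310:435],None,fx=3.2,fy=3.2,interpolation=cv2.INTER_CUBIC)
save({"pixels":np.hstack([s,t])},"m7")
p=arm.get_state()["eef_pos"]
for X in [(.4705,.188,.104),(p[0]-.0036,p[1]+.06,p[2]-.019)]: print(((proj(fs,X)-[250,150])*3.2).round(0))
E
```

```text
t 35.1 pos [0.469  0.1878 0.1922] yaw 0.073 twist 0.0 units [ 0.06 -0.    6.05]
[229. 282.]
[244. 252.]
```

View pics/m7.png

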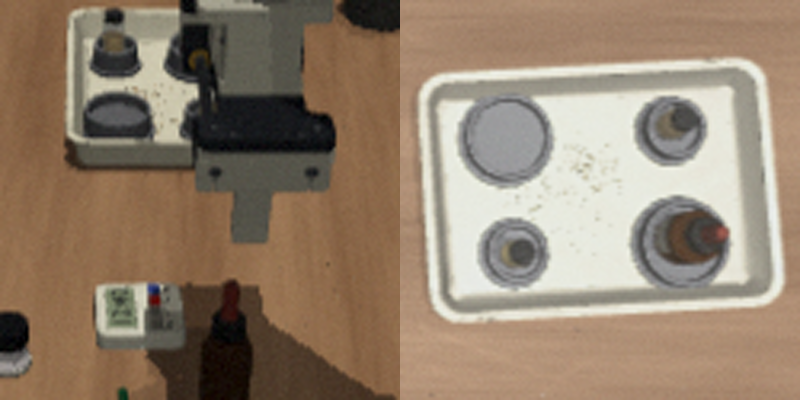

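Both vials and the first dropper sit centred in their holders; the second teat at (231,285) matches its predicted pixel. Descending.

play_rows:
  travel:
    - [0,0,1]
    - [0,0,1]
    - [0,0,1]
    - [0,0,1]
    - [0,0,0.6]
    - [0,0,0.2]
    - [0,0,0]
  twist: [0,0,0,0,0,0,0]

```text
t: 36.08
eef_pos: [0.4694, 0.1885, 0.0728]
ee_rot: [-3.142, -0.0, 0.073]
force: [-0.3, -0.8, -0.6]
width: 0.0744
gripper_force: 0.0
```

play_rows:
  travel:
    - [0,0,0.2]
    - [0,0,0.1]
    - [0,0,0]
  twist: [0,0,0]

```text
t: 36.45
eef_pos: [0.4691, 0.1885, 0.0651]
ee_rot: [3.142, 0.0, 0.073]
force: [-0.1, -0.3, 1.0]
width: 0.0747
gripper_force: 0.0
```

play_rows:
  travel:
    - [0,0,0.2]
    - [0,0,0.1]
    - [0,0,0]
  twist: [0,0,0]

```text
t: 36.83
eef_pos: [0.469, 0.1884, 0.0572]
ee_rot: [3.141, 0.001, 0.073]
force: [0.2, 0.3, -0.4]
width: 0.0745
gripper_force: 0.0
```

play_rows:
  travel:
    - [0,0,0.2]
    - [0,0,0.2]
    - [0,0,0.2]
    - [0,0,0]
  twist: [0,0,0,0]

```text
t: 37.33
eef_pos: [0.4689, 0.1883, 0.042]
ee_rot: [3.141, 0.001, 0.073]
force: [-0.9, 0.1, 0.3]
width: 0.0739
gripper_force: 0.0
```

play_rows:
  travel:
    - [0,0,0]
    - [0,0,0]
    - [0,0,0]
    - [0,0,0]
    - [0,0,0]
    - [0,0,0]
  twist: [0,0,0,0,0,0]
  fingers: 0

```text
t: 38.08
eef_pos: [0.4692, 0.1885, 0.0426]
ee_rot: [-3.142, -0.0, 0.073]
force: [-0.0, -0.2, 2.0]
width: 0.0345
gripper_force: 18.0
```

play_rows:
  travel:
    - [0,0,-0.4]
    - [0,0,-0.8]
    - [0,0,-0.8]
    - [0,0,-0.8]
    - [0,0,-0.8]
    - [0,0,-0.8]
    - [0,0,0]
  twist: [0,0,0,0,0,0,0]

```text
t: 38.95
eef_pos: [0.4699, 0.1891, 0.1545]
ee_rot: [-3.139, -0.003, 0.073]
force: [-0.6, 0.5, -0.4]
width: 0.0343
gripper_force: 18.0
```

```bash
python3 - <<'E'
from h import *
go(.5625,-.154,.15)
E
```

```text
t 38.95 pos [0.4699 0.1891 0.1545] yaw 0.073 twist 0.0 units [ 2.69 13.96  0.18]
```

play_rows:
  travel:
    - [0.2,1,0]
    - [0.2,1,0]
    - [0.2,1,0]
    - [0.2,1,0]
    - [0.2,1,0]
    - [0.2,1,0]
    - [0.2,1,0]
    - [0.2,1,0]
  twist: [0,0,0,0,0,0,0,0]

```text
t: 39.95
eef_pos: [0.5233, -0.009, 0.1518]
ee_rot: [3.142, 0.001, 0.073]
force: [0.2, -0.2, -0.7]
width: 0.0347
gripper_force: 18.0
```

play_rows:
  travel:
    - [0.2,1,0]
    - [0.2,1,0]
    - [0.2,1,0]
    - [0.2,1,0]
    - [0.2,1,0]
    - [0.1,0.9,0]
    - [0,0,0.5]
    - [0,0,0]
  twist: [0,0,0,0,0,0,0,0]

```text
t: 40.95
eef_pos: [0.5605, -0.1529, 0.1382]
ee_rot: [-3.141, 0.003, 0.072]
force: [-1.1, -0.3, -0.3]
width: 0.0345
gripper_force: 18.0
```

```bash
python3 - <<'E'
from h import *
go(.5625,-.154,.0595)
E
```

```text
t 40.95 pos [ 0.5605 -0.1529  0.1382] yaw 0.072 twist 0.0 units [0.08 0.05 3.15]
```

play_rows:
  travel:
    - [0,0,1]
    - [0,0,1]
    - [0,0,0.8]
    - [0,0,0.2]
    - [0,0,0]
  twist: [0,0,0,0,0]

```text
t: 41.58
eef_pos: [0.562, -0.1527, 0.0652]
ee_rot: [3.141, 0.0, 0.074]
force: [0.1, -0.5, -0.1]
width: 0.0348
gripper_force: 18.0
```

play_rows:
  travel:
    - [0,0,0.1]
    - [0,0,0.1]
    - [0,0,0]
  twist: [0,0,0]

```text
t: 41.95
eef_pos: [0.5619, -0.1531, 0.0602]
ee_rot: [-3.142, -0.0, 0.073]
force: [-0.8, -1.3, -1.0]
width: 0.0345
gripper_force: 18.0
```

play_rows:
  travel:
    - [0,0,0.1]
    - [0,0,0]
  twist: [0,0]

```text
t: 42.2
eef_pos: [0.5621, -0.1531, 0.0577]
ee_rot: [3.142, -0.0, 0.073]
force: [-0.2, -0.4, 0.5]
width: 0.0344
gripper_force: 18.0
```

play_rows:
  travel:
    - [0,0,0.05]
    - [0,0,0]
  twist: [0,0]

```text
t: 42.45
eef_pos: [0.5622, -0.1532, 0.0576]
ee_rot: [3.141, -0.001, 0.074]
force: [-4.4, 2.5, 11.5]
width: 0.0341
gripper_force: 18.0
```

Floor contact; release, lift clear, move aside and check.

play_rows:
  travel:
    - [0,0,0]
    - [0,0,0]
    - [0,0,0]
    - [0,0,0]
  twist: [0,0,0,0]
  fingers: 0.7

```text
t: 42.95
eef_pos: [0.5618, -0.1531, 0.0561]
ee_rot: [-3.142, 0.0, 0.073]
force: [-0.7, -0.2, -1.4]
width: 0.0606
gripper_force: 0.0
```

play_rows:
  travel:
    - [0,0,-0.3]
    - [0,0,-0.8]
    - [0,0,-1]
    - [0,0,-1]
    - [0,0,-1]
    - [0,0,-1]
    - [0,0,-1]
    - [0,0,0]
  twist: [0,0,0,0,0,0,0,0]

```text
t: 43.95
eef_pos: [0.5631, -0.1532, 0.2116]
ee_rot: [3.141, -0.005, 0.074]
force: [0.2, 0.7, -0.6]
width: 0.0614
gripper_force: 0.0
```

play_rows:
  travel:
    - [0,-1,0]
    - [0,-1,0]
    - [0,-1,0]
    - [0,-1,0]
    - [0,-1,0]
    - [0,-1,0]
    - [0,-1,0]
    - [0,-1,0]
  twist: [0,0,0,0,0,0,0,0]

```text
t: 44.95
eef_pos: [0.5468, 0.0471, 0.2084]
ee_rot: [3.141, 0.001, 0.073]
force: [0.5, -0.4, -0.1]
width: 0.0615
gripper_force: 0.0
```

play_rows:
  travel:
    - [-0.5,-1,0]
    - [-0.5,-1,0]
    - [-0.5,-1,0]
    - [-0.5,-1,0]
    - [0,0,0]
    - [0,0,0]
  twist: [0,0,0,0,0,0]

```text
t: 45.7
eef_pos: [0.49, 0.1423, 0.2086]
ee_rot: [3.141, 0.0, 0.074]
force: [-0.4, -0.1, 0.1]
width: 0.0614
gripper_force: 0.0
```

```bash
python3 - <<'E'
from h import *
ft=imaging.grab_frame("top");fs=imaging.grab_frame("side")
for n,k,c,uv in [("flat_cap_bottle","flat",(.61,.310),0),("squat_jar","jar",(.626,.158),0)]:
    for cn,f in (("side",fs),):
        for b in models.boxes_of(n,cn)[:1]: print(n,round(b["confidence"],2),fit([(f,*b["extent"][:2])],P[k],c)[0].round(3))
s=cv2.resize(fs["pixels"][150:325,230:355],None,fx=3.2,fy=3.2,interpolation=cv2.INTER_CUBIC)
t=cv2.resize(ft["pixels"][165:340,310:435],None,fx=3.2,fy=3.2,interpolation=cv2.INTER_CUBIC)
save({"pixels":np.hstack([s,t])},"m8")
E
```

```text
flat_cap_bottle 0.8 [0.605 0.316]
squat_jar 0.78 [0.621 0.159]
```

View pics/m8.png

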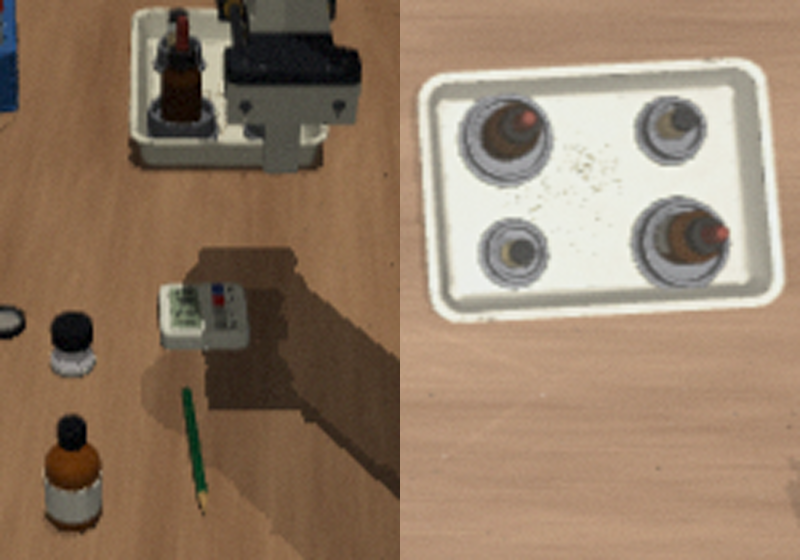

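All four stand upright in their holders; the look-alikes are unmoved. I check the last teat numerically, then hand in.

```bash
python3 - <<'E'
from h import *
f=imaging.grab_frame("top")
d=[np.linalg.norm(ray(f,310+(u-400)/3.2-.4,165+v/3.2-.4,.118)[:2]-h) for u,v,h in [(528,117,(.5625,-.1535)),(720,234,(.492,-.274))]]
print(np.round(d,4))
if max(d)<.009: print(arm.job_done())
E
```

```text
[0.003  0.0023]
the job is handed in; nothing more can be done
None
```

The job is handed in: both droppers are in the wide holders, 2–3 mm off axis, and both vials are in the narrow ones. All four stand upright on the floor, and the two look-alikes measure within about 7 mm of their starts. I don't have the judge's verdict.

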